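# Check-weigh a jar on the workshop beam scale

### The arm

A 6-joint arm with a two-finger parallel gripper is mounted at the origin on the work surface. World frame = base frame: x ahead of the robot, y to its left, z up, the work surface at z = 0. Lengths are in m, angles in degrees, forces in N, time in s.
With the tool pointing down it reaches from about 0.4 to 0.825 m from the base axis. Payload 7 kg.
Tool frame: the origin (TCP) lies midway between the tips of the shut fingers; the grasp point (between the pads) lies 19 mm behind it; z points along the fingers, y is the direction in which the jaws open and shut (so a half turn about z gives the same grasp; the last joint's range is limited). The gripper opens to 88 mm and grips with 3 to 60 N. Pads are 19 mm wide; open, the fingers measure 130 mm over their backs; the gripper's body (78 mm by 193 mm) begins 47 mm behind the grasp point.
Start: joints at [16.507, 20.546, 0.682, 0, -70.136, -16.507], TCP at [0.675, -0, 0.227] pointing down, gripper open.
Joint ranges: [-176.03, 176.03], [-82.01, 121.73], [-58.28, 71.71], [-173.87, 95.51], [-174.79, -0.11], [-173.66, 173.66]. Speed limits (degrees/s): [136.94, 136.94, 172.46, 180, 180, 180].

### API

Orientations are given as a 3x3 rotation matrix whose columns are the frame's x, y, z axes.
In Python, from rig import robot gives the robot as it stands. Calls block until the motion is done:
- robot.goto(position, orientation): joint-space move of the TCP to a pose.
- robot.servo_line(position, ori=None, speed=0.15): straight line of the TCP; ori=None keeps the orientation; speed is the mean speed in m/s.
- robot.movej(angles): joint-space move.
- robot.move_gripper(opening): opening from 0.0 (shut) to 1.0 (fully open); the grip force is fixed at half the most; returns when the fingers have stopped.
- robot.dwell(seconds).
- robot.ik(position, orientation): joint angles nearest the present ones, or None.
- robot.grab_frame(name): name is "scene" or "side" or "wrist"; returns (picture, depth): 384x512x3 uint8, red, green, blue; 384x512 float32, m along the optical axis (not along the pixel's ray), 0 where there is no reading.
- robot.camera_info(name): a dict with "vfov" (degrees; the focal length in pixels is half the picture's height over the tangent of half this angle, whatever the lens; pixels are square), "cx", "cy" (the principal point, pixels), "view" (4x4, takes a point from world to camera coordinates); the wrist camera has in their place "T_tool_cam" (4x4, takes a point from camera to tool coordinates, whose origin is the TCP and whose axes are the flange's). Camera axes: x right, y down, z forward; pixel columns grow to the right and rows downward; lengths in m; the calibration is good to about 2 mm. A picture is of the moment at which its call begins: read the wrist's pose just before it. camera_info takes no time and is no camera call.
A pose or a line that the arm cannot do raises robot.Unreachable and nothing moves.
- robot.job_done(): hands the job in, once; it reports no verdict.
Readings, each from a call of its own:
- robot.read_t(): time.
- robot.read_qpos(): joint angles.
- robot.read_qvel(): joint speeds.
- robot.read_effort(): joint torques, N m.
- robot.read_position(): TCP position.
- robot.read_tcp_rot(): TCP orientation.
- robot.read_force(): force on the tool from outside, world axes, zero at the start.
- robot.read_ft_torque(): the same for the moment, N m.
- robot.read_grip_width(): opening from 0.0 (shut) to 1.0 (fully open).
Only numpy, scipy, OpenCV 4.12 (cv2) and the standard library are available. Lean on these libraries where they do the work, as an engineer would, in place of code of your own. Each camera call takes 0.05 s, during which the arm holds its last target.

### The job

Check the jar on the beam scale: swing the scale's arrest lever all the way over to the left, the pan's side, so that the beam is released and the pan sinks to rest on its stop, and leave it there for a full second. Then swing the lever all the way back to the right so that the beam is arrested level again, with the jar still standing in the pan.

Things in the scene. Friction and masses are not known exactly. Their poses are not given: they have to be found in the camera images.
- arrest (a joint): The scale's arrest lever, on a level shaft running front to back 60 mm above the table. 0 = arrested: it leans 0.6 rad to the right, towards the pillar, and its roller holds the beam level. Grows as it swings up and over to the left (the pan's side); 1.2 = released, leaning 0.6 rad to the left. Hard stop at each end. It stays where it is left; 1 to 3 N at the knob moves it. Starts at 0 to 0.08.
- knob (a point): Centre of the 30 mm black ball knob on the arrest lever, a 12 mm rod on the robot's side of the scale, 45 mm clear of its base. 100 mm from the shaft; 143 mm above the table at both ends, 160 mm half-way. z: from shaft to knob. x: level, along the shaft, away from the robot's side. The knob moves along +y (left) to release. Nothing over 60 mm tall stands within 60 mm of its path.
- beam (a joint): The scale's hinged aluminium beam, 330 mm long, lying left to right on a pillar, with a round steel pan at its left end and a brass counterweight at its right. 0 = level; grows as the pan sinks; 0.12 rad = resting on its stop. The pan side is always the heavier, so it sinks by itself within 1 s once the lever is released; the lever lifts it level again.
- jar_mid (a point): Centre of the white jar with brass lid (62 mm wide, 78 mm tall) standing loose in the pan; its foot is 115 mm up when the beam is level, its axis 120 mm behind the lever's plane and 80 mm left of the lever's shaft. Leave it there. Its twin on the table behind the scale, and a switch box with a similar, shorter lever at the right of the bench, are not part of the job.
Things that resemble listed ones, but are neither listed nor needed, are in the scene too. What is shaped like the part that bears jar_mid but blue, green or pink is not meant.

How it is judged (in metres and radians):
On the way, in this order (a step that is already met when the one before it is completed fails the run):
1. the arrest lever is swung over to the left (beyond 0.9 rad) and the beam has sunk to its stop (beyond 0.1 rad) and stays there for 0.5 s (value of joint arrest above 0.9 rad and value of joint beam above 0.1 rad), for 0.5 s.
2. the lever is back at the right (below 0.2 rad) and the beam is level (below 0.02 rad) (value of joint arrest below 0.2 rad and value of joint beam below 0.02 rad), for 0.2 s.
At the end, for the whole second after the job is handed in: The arrest lever is back within 0.2 rad of its right-hand (arrested) end, the beam is level within 0.02 rad and still, and the jar stands upright (within 10 degrees) in the pan within 20 mm of where it started (all of step 2 and velocity of joint beam between -0.05 and 0.05 rad/s and distance of jar_mid from where it was at the start of the episode below 0.02 m and angle between jar_mid's own z axis and vertical below 0.17 rad); the robot touches nothing.
It fails at once if the jar falls out of the pan or topples (height (world z) of jar_mid below 0.09 m or angle between jar_mid's own z axis and vertical above 0.6 rad).
It also fails if it takes over 35 s, if anything falls off the work surface, if the arm or the gripper's body presses on something with over 40 N, if the wrist force passes 120 N, or if a joint passes its speed limit or range.

## Working session

There is one attempt and no reset: what is moved stays moved. The work goes in short steps, each a Python script; the robot and the scene stay as the last script left them, time stands still between calls to the robot, and variables do not carry over. Pictures are saved under pics/ and viewed, and the job is handed in when it is done.

```bash
ls; mkdir -p pics
python3 - <<'E'
from rig import robot
import cv2,numpy as np
for n in("scene","side","wrist"):
    p,d=robot.grab_frame(n); cv2.imwrite(f"pics/{n}0.png",p[:,:,::-1]); np.save(f"pics/{n}0.npy",d)
    print(n,robot.camera_info(n))
print(robot.read_t(),robot.read_position(),robot.read_tcp_rot())
E
```

```text
pics
scene {'vfov': 52.93810875952874, 'cx': 255.2674500272683, 'cy': 195.9435640316672, 'view': array([[-0.16692764,  0.98595603, -0.00508674, -0.01707709],
       [ 0.69967039,  0.11481979, -0.70517924, -0.39864436],
       [-0.69469167, -0.12127295, -0.70901083,  1.27567165],
       [ 0.        ,  0.        ,  0.        ,  1.        ]])}
side {'vfov': 42.16371396841775, 'cx': 258.1648060423269, 'cy': 195.38794809210842, 'view': array([[-0.90701265, -0.42096505, -0.01079244,  0.67696686],
       [-0.2482005 ,  0.55512638, -0.79387103,  0.16806543],
       [ 0.34018312, -0.71737238, -0.60799038,  0.87455158],
       [ 0.        ,  0.        ,  0.        ,  1.        ]])}
wrist {'vfov': 62.16059725941319, 'cx': 259.47405374841225, 'cy': 188.59411469582622, 'T_tool_cam': array([[-9.46355777e-04, -9.66662746e-01, -2.56051246e-01,
         6.90501190e-02],
       [ 9.99999280e-01, -7.25772038e-04, -9.55973888e-04,
        -3.26003593e-04],
       [ 7.38269509e-04, -2.56051966e-01,  9.66662736e-01,
        -1.58869572e-01],
       [ 0.00000000e+00,  0.00000000e+00,  0.00000000e+00,
         1.00000000e+00]])}
0.15 [ 6.74639040e-01 -4.27179199e-05  2.25849324e-01] [[-8.84847430e-05 -9.99999195e-01 -1.26560958e-03]
 [-9.99999983e-01  8.86891463e-05 -1.61450591e-04]
 [ 1.61562707e-04  1.26559528e-03 -9.99999186e-01]]
```

View pics/scene0.png

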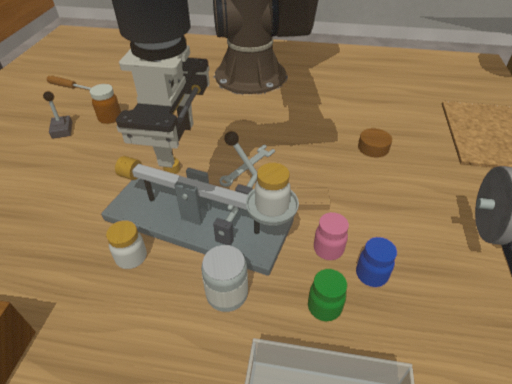

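View pics/side0.png

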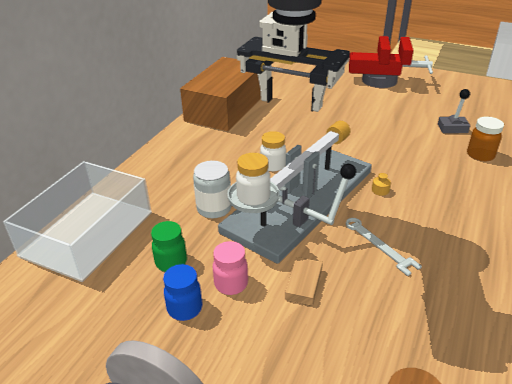

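View pics/wrist0.png

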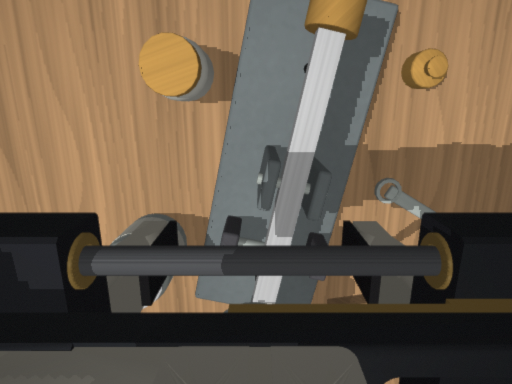

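Scene view: there are two black knobs. One is at scene (232,138) / side (348,171), on the long rod in front of the scale's base. The other is at scene (48,97) / side (464,94), on the small switch box, so it is not the one. The white jar with the brass lid in the pan is at scene (272,190). Its twin on the table is at scene (125,243). Next I'll measure these and enlarge a crop to confirm.

```bash
cat > h.py <<'E'
import cv2,numpy as np
from rig import robot
def K(i): return 192/np.tan(np.radians(i["vfov"])/2)
def ray(n,uv):
    i=robot.camera_info(n);f=K(i);V=i["view"];R=V[:3,:3]
    d=R.T@np.array([(uv[0]-i["cx"])/f,(uv[1]-i["cy"])/f,1.]); return -R.T@V[:3,3],d/np.linalg.norm(d)
def tri(a,b):
    (o1,d1),(o2,d2)=ray("scene",a),ray("side",b)
    t=np.linalg.lstsq(np.stack([d1,-d2],1),o2-o1,rcond=None)[0]
    p,q=o1+t[0]*d1,o2+t[1]*d2
    return (p+q)/2,np.linalg.norm(p-q)
def blob(img,box,kind):
    x0,y0,x1,y1=box;c=img[y0:y1,x0:x1]
    hsv=cv2.cvtColor(c,cv2.COLOR_RGB2HSV)
    if kind=="black": m=(hsv[...,2]<50).astype(np.uint8)
    else: m=cv2.inRange(hsv,(10,130,90),(30,255,255))
    if kind=="black": m=cv2.morphologyEx(m,cv2.MORPH_OPEN,np.ones((3,3),np.uint8))
    n,l,s,ce=cv2.connectedComponentsWithStats((m>0).astype(np.uint8))
    k=1+np.argmax(s[1:,4]); 
    (cx,cy),r=cv2.minEnclosingCircle(np.argwhere(l==k)[:,::-1].astype(np.float32))
    return np.array([x0+cx,y0+cy]),r,s[k]
E
python3 - <<'E'
from h import *
A=cv2.imread("pics/scene0.png")[:,:,::-1].copy();B=cv2.imread("pics/side0.png")[:,:,::-1].copy()
a,ra,sa=blob(A,(218,124,246,152),"black");b,rb,sb=blob(B,(332,156,364,187),"black")
print("knob",a,ra,sa,b,rb,sb,tri(a,b))
a2,r,_=blob(A,(250,160,295,192),"brass");b2,r2,_=blob(B,(230,148,275,178),"brass")
print("lid",a2,r,b2,r2,tri(a2,b2))
# counterweight by same
a3,r,_=blob(A,(112,150,145,182),"brass");b3,r2,_=blob(B,(325,118,352,142),"brass")
print("cw",a3,r,b3,r2,tri(a3,b3))
ca=cv2.resize(A[110:270,90:310],None,fx=1.8,fy=1.8);cb=cv2.resize(B[120:260,200:400],None,fx=1.98,fy=1.98)
h=max(ca.shape[0],cb.shape[0]);o=np.zeros((h,ca.shape[1]+cb.shape[1],3),np.uint8);o[:ca.shape[0],:ca.shape[1]]=ca;o[:cb.shape[0],ca.shape[1]:]=cb
cv2.imwrite("pics/crop0.png",o[:,:,::-1])
# base plate mask points on side via depth: fit rectangle
i=robot.camera_info("scene");f=K(i);d=np.load("pics/scene0.npy")
v,u=np.mgrid[:384,:512];P=np.stack([(u-i["cx"])/f*d,(v-i["cy"])/f*d,d],-1)
W=(P-i["view"][:3,3])@i["view"][:3,:3]
hsv=cv2.cvtColor(A,cv2.COLOR_RGB2HSV)
m=(d>0)&(W[...,2]>.008)&(W[...,2]<.03)&(u>95)&(u<305)&(v>165)&(v<270)&(hsv[...,1]<90)&(hsv[...,0]>80)
n,l,s,c=cv2.connectedComponentsWithStats(m.astype(np.uint8));k=l==1+np.argmax(s[1:,4])
print(k.sum(),cv2.minAreaRect((W[k][:,:2]*1000).astype(np.float32)),np.median(W[k][:,2]))
E
```

```text
Traceback (most recent call last):
  File "h.py", line 19, in blob
    k=1+np.argmax(s[1:,4]);
        ~~~~~~~~~^^^^^^^^^
ValueError: attempt to get argmax of an empty sequence
```

Run:
```python
import cv2
A=cv2.imread("pics/scene0.png").max(2);B=cv2.imread("pics/side0.png").max(2)
print(A[128:150:2,220:246:2]);print(B[160:184:2,334:364:2])
```

```text
[[154 155 157 116 113 116 120 116 119 120 119 119 119]
 [159 160 149 115 111 101 105 112 113 113 113 113 114]
 [156 151 116 102  67  53  57  66 104 115 117 118 115]
 [150 143 105  52  51  55  57  59  59 114 114 115 115]
 [147 113  87  51  54  55  58  56  55  84 114 113 115]
 [116 111  75  51  56  57  58  54  52  78 116 112 112]
 [113 116  93  52  55  55  57  55  53  81 114 111 111]
 [113 117 110  57  52  52  55  52  58 107 116 115 112]
 [111 111 113 101  68  54  55  65 131 132 113 116 114]
 [118 118 117 117 119 111 107 120 147 150 118 113 111]
 [114 115 116 116 116 119 117 109 133 152 144 118 119]]
[[152 153 151 150 152 153 136  94 152 151 155 154 151 149 207]
 [152 153 154 155 154 138 100 101 100  98  97 119 154 154 154]
 [154 153 154 155 139  47  23  16  22  86 101  99  98  95 154]
 [152 152 155 145  50  32  39  35  32  25  64 101 100 101  99]
 [152 155 154 133  27  35  40  35  31  28  19 103 102 102 102]
 [ 96  94 118  70  29  32  33  44  35  27  22  78 101 100 125]
 [102 107  99  49  25  28  28  34  29  26  20  75 107 128 140]
 [156  94  99  86  21  26  25  25  24  23  15 138 159 140 102]
 [ 93  98  99 104  32  15  21  23  22  15 110 159 140 100  89]
 [ 98  98  99  98 165 124  54  28  36 126 161 139 102  89  88]
 [100  99  99 100 211 217 167 145 158 159 139  99  90  88 113]
 [ 98  99  99 142 214 210 152 157 158 138  99  92  90 116 135]]
```

```bash
sed -i 's/<50)/<80)/' h.py
python3 - <<'E'
from h import *
A=cv2.imread("pics/scene0.png")[:,:,::-1].copy();B=cv2.imread("pics/side0.png")[:,:,::-1].copy()
a,ra,sa=blob(A,(218,124,246,152),"black");b,rb,sb=blob(B,(332,156,364,187),"black")
print("knob",a,ra,sa,b,rb,sb,tri(a,b))
a2,r,_=blob(A,(250,160,295,192),"brass");b2,r2,_=blob(B,(230,148,275,178),"brass")
print("lid",a2,r,b2,r2,tri(a2,b2))
a3,r,_=blob(A,(112,150,145,182),"brass");b3,r2,_=blob(B,(325,118,352,142),"brass")
print("cw",a3,r,b3,r2,tri(a3,b3))
ca=cv2.resize(A[110:270,90:310],None,fx=1.8,fy=1.8);cb=cv2.resize(B[120:260,200:400],None,fx=1.98,fy=1.98)
h=max(ca.shape[0],cb.shape[0]);o=np.zeros((h,ca.shape[1]+cb.shape[1],3),np.uint8);o[:ca.shape[0],:ca.shape[1]]=ca;o[:cb.shape[0],ca.shape[1]:]=cb
cv2.imwrite("pics/crop0.png",o[:,:,::-1])
i=robot.camera_info("scene");f=K(i);d=np.load("pics/scene0.npy")
v,u=np.mgrid[:384,:512];P=np.stack([(u-i["cx"])/f*d,(v-i["cy"])/f*d,d],-1)
W=(P-i["view"][:3,3])@i["view"][:3,:3]
hsv=cv2.cvtColor(A,cv2.COLOR_RGB2HSV)
m=(d>0)&(W[...,2]>.008)&(W[...,2]<.03)&(u>95)&(u<305)&(v>165)&(v<270)&(hsv[...,1]<90)&(hsv[...,0]>80)
n,l,s,c=cv2.connectedComponentsWithStats(m.astype(np.uint8));k=l==1+np.argmax(s[1:,4])
print(k.sum(),cv2.minAreaRect((W[k][:,:2]*1000).astype(np.float32)),np.median(W[k][:,2]))
E
```

```text
knob [230.89999962 137.89999962] 7.072582244873047 [  7   8  13  13 149] [348. 171.] 8.24631118774414 [  8   7  17  16 205] (array([0.53322016, 0.05744758, 0.14277508]), np.float64(0.0007439282060659584))
lid [272.8769474  174.43769455] 16.485565185546875 [252. 164.] 15.811488151550293 (array([0.67884211, 0.16425359, 0.18504291]), np.float64(0.0027253284660995664))
cw [127.9285717  166.81428528] 13.929909706115723 [337.5 130.5] 12.747649192810059 (array([ 0.61398766, -0.14317506,  0.10458903]), np.float64(0.0013989867375340107))
461 ((671.4078979492188, 1.2967758178710938), (129.0775909423828, 104.6324234008789), 86.4015884399414) 0.026698104541635858
```

View pics/crop0.png

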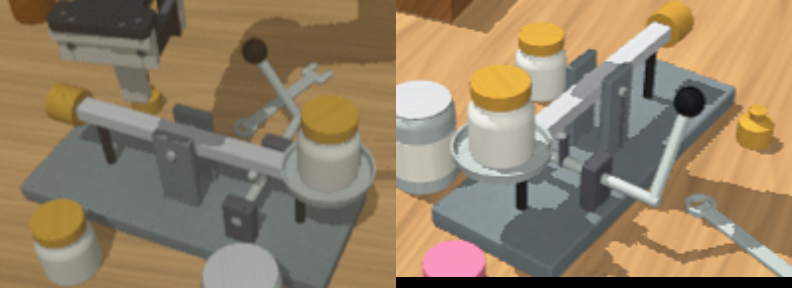

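The crop confirms it: the knob at scene (231,138) / side (348,171) sits on the bent lever, whose shaft goes into the scale. It triangulates to (0.533, 0.057, 0.143), which matches the 143 mm height. The jar offset fits a scale yaw of 12° (120 mm behind, 135 mm left). I'll cage the knob between half-open fingers, with the jaws opening along the lever's swing.

```bash
cat >> h.py <<'E'
th=np.radians(12.);l=np.array([np.sin(th),np.cos(th),0]);e=np.array([np.cos(th),-np.sin(th),0])
knob0=np.array([.533,.0575,.143]);shaft=knob0+.0555*l;shaft[2]=.06
def ori(s):
    y=s*l;z=np.array([0,0,-1.]);return np.stack([np.cross(y,z),y,z],1)
def knob(phi): return shaft+.1*(np.sin(phi-.6)*l+np.array([0,0,np.cos(phi-.6)]))
DZ=np.array([0,0,-.009])
E
python3 - <<'E'
from h import *
q=robot.read_qpos()
p=knob(0)+[0,0,.10]
c=[(np.abs(np.array(a)-q).max(),s,a) for s in(1,-1) if (a:=robot.ik(p,ori(s))) is not None]
for k in c: print(k[:2],np.round(k[2],1))
s=min(c)[1];print(s)
R=ori(s)
robot.servo_line([.62,0,.27],speed=.15)
robot.move_gripper(.6)
robot.goto(p,R)
print(robot.read_position(),robot.read_grip_width(),robot.read_force(),robot.read_t())
for n in("scene","side","wrist"):
    a,_=robot.grab_frame(n);cv2.imwrite(f"pics/{n}1.png",a[:,:,::-1])
E
python3 -c "
import cv2,numpy as np
cv2.imwrite('pics/m1.png',cv2.resize(np.hstack([cv2.imread(f'pics/{n}1.png') for n in('side','wrist')]),(800,300)))"
```

```text
(np.float64(112.52774275955326), 1) [  27.     6.8  -15.5    0.   -67.7 -129. ]
(np.float64(67.47225724044671), -1) [ 27.    6.8 -15.5   0.  -67.7  51. ]
-1
[0.53307214 0.05657553 0.24276538] 0.5983523156635625 [-0.42537498  0.03174751  0.19335499] 2.6667
```

View pics/m1.png

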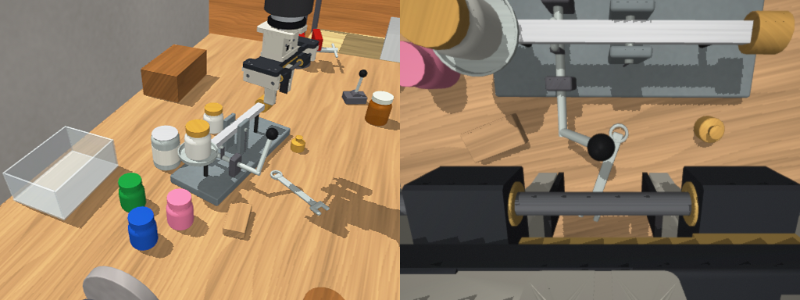

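The wrist view shows the knob at about (256,189), midway between the fingers, with the beam parallel to the jaws, so the yaw is right. I'll check the offset with a ray, then descend.

Run:
```python
from h import *
A=cv2.imread("pics/wrist1.png")[:,:,::-1].copy()
c,r,s=blob(A,(225,155,290,220),"black")
i=robot.camera_info("wrist");f=K(i);T=i["T_tool_cam"];R=np.array(robot.read_tcp_rot());P=np.array(robot.read_position())
d=R@T[:3,:3]@np.array([(c[0]-i["cx"])/f,(c[1]-i["cy"])/f,1]);o=P+R@T[:3,3]
k=o+d*(.143-o[2])/d[2];print(c,r,s,k,"err vs knob0 along l,e:",(k-knob0)@l,(k-knob0)@e)
robot.servo_line(knob(0)+DZ,speed=.1)
print(robot.read_position(),robot.read_force(),robot.read_t())
a,_=robot.grab_frame("side");cv2.imwrite("pics/side2.png",cv2.resize(a[80:300,180:450,::-1],None,fx=2.5,fy=2.5))
```

```text
[256.92372894 188.4491539 ] 17.718347549438477 [ 15  16  35  35 973] [0.53448152 0.05814869 0.143     ] err vs knob0 along l,e: 0.0009425425247156998 0.0013142781089417368
[0.53322118 0.05670826 0.13414434] [ 0.6334325   0.74099336 -0.67378453] 4.0583
```

View pics/side2.png

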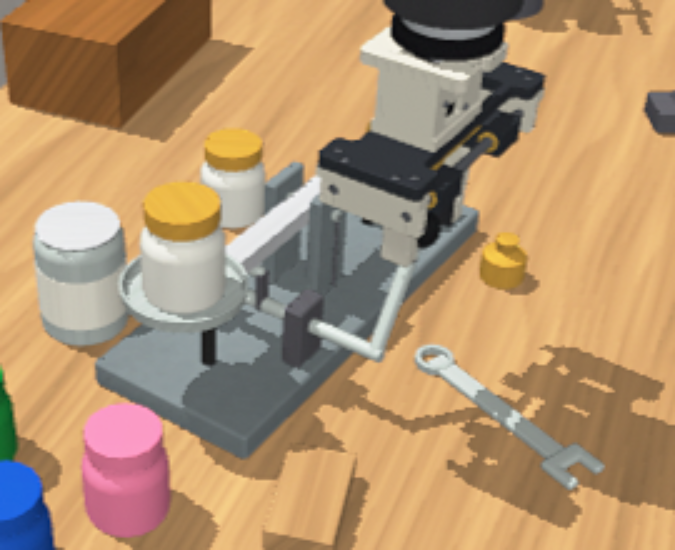

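The knob is caged between the fingers and nothing else is touched. The wrist ray agrees with the triangulation to about 1.5 mm. Next is the swing left.

Run:
```python
from h import *
off=.0113*l
f0=np.array(robot.read_force())
for phi in(0,.3,.6,.85,1.0,1.1,1.15,1.2,1.24):
    robot.servo_line(knob(phi)+DZ+off,speed=.06)
    F=np.array(robot.read_force())-f0
    print(phi,"Fl %.1f Fz %.1f"%(F@l,F[2]),"t %.2f"%robot.read_t(),np.linalg.norm(np.array(robot.read_position())-(knob(phi)+DZ+off)).round(4))
    if phi>.9 and F@l<-7: break
robot.dwell(.4)
F=np.array(robot.read_force())-f0;print(F@l,robot.read_t())
for n in("scene","side"):
    a,_=robot.grab_frame(n);cv2.imwrite(f"pics/{n}3.png",a[:,:,::-1])
a=cv2.imread("pics/scene3.png")[60:280,80:340];b=cv2.imread("pics/side3.png")[60:280,180:440]
cv2.imwrite("pics/m3.png",cv2.resize(np.hstack([a,b]),(800,338)))
```

```text
0 Fl -0.9 Fz 0.3 t 4.45 0.0006
0.3 Fl -0.6 Fz -0.4 t 5.10 0.0005
0.6 Fl -0.0 Fz -0.2 t 5.75 0.0004
0.85 Fl -0.5 Fz 0.6 t 6.32 0.0004
1.0 Fl -1.6 Fz 0.5 t 6.72 0.0004
1.1 Fl -1.5 Fz 0.6 t 7.03 0.0004
1.15 Fl -0.9 Fz -0.7 t 7.28 0.0003
1.2 Fl -3.1 Fz 0.4 t 7.53 0.0003
1.24 Fl -12.3 Fz 7.4 t 7.78 0.0029
-12.18349762572791 8.1833
```

View pics/m3.png

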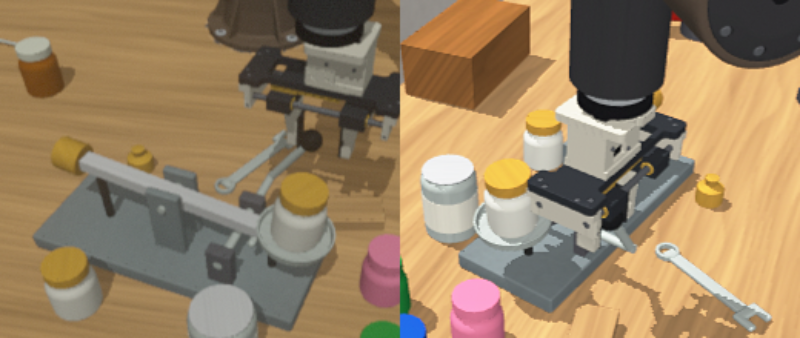

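At the left stop the contact force rose from about 1 N to 12 N. The lever leans left and the pan looks lower. I'll ease off, wait, and measure the lid's sink before returning.

Run:
```python
from h import *
robot.servo_line(knob(1.2)+DZ,speed=.05)
robot.dwell(1.2)
a,_=robot.grab_frame("scene");cv2.imwrite("pics/scene4.png",a[:,:,::-1]);b,_=robot.grab_frame("side")
a0=cv2.imread("pics/scene0.png")[:,:,::-1].copy()
for im in(a0,a):
    c,r,_=blob(im,(245,160,300,205),"brass"); 
    w,r2,_=blob(im,(112,145,145,182),"brass")
    o,d=ray("scene",c)
    # intersect vertical line at jar axis: solve min dist
    A=np.stack([d,-np.array([0,0,1.])],1);t=np.linalg.lstsq(A,np.array([.679,.164,0])-o,rcond=None)[0]
    print("lid",c,r,"z on jar axis %.4f"%t[1],"cw",w)
k,r,_=blob(a,(255,115,300,180),"black");print("knob px",k,r)
print(robot.read_t(),robot.read_force())
```

```text
lid [272.8769474  174.43769455] 16.485565185546875 z on jar axis 0.1866 cw [127.9285717  166.81428528]
lid [277.29381561 184.89862633] 16.33109474182129 z on jar axis 0.1628 cw [126.5 161. ]
knob px [283.  127.5] 20.304039001464844
10.025 [-0.22379909 -0.8369205  -0.51445481]
```

The lid sank about 20–24 mm (165 mm × 0.12 ≈ 20 mm expected) and stayed there for more than 1 s, with the counterweight up. Now I'll swing the lever back gently.

Run:
```python
from h import *
off=-.0113*l
f0=np.array(robot.read_force())
for phi in(1.2,1.0,.8,.6,.4,.25,.12,.05,0,-.04,-.07,-.1):
    robot.servo_line(knob(phi)+DZ+off,speed=.05)
    F=np.array(robot.read_force())-f0
    print(phi,"Fl %.1f Fz %.1f"%(F@l,F[2]),"t %.2f"%robot.read_t())
    if phi<.2 and F@l>9: break
robot.dwell(.4)
for n in("scene","side"):
    a,_=robot.grab_frame(n);cv2.imwrite(f"pics/{n}5.png",a[:,:,::-1])
robot.servo_line(knob(0)+DZ+.001*l,speed=.05)
p=knob(0)+[0,0,.11]
robot.servo_line(p,speed=.1)
robot.dwell(.5)
for n in("scene","side"):
    a,_=robot.grab_frame(n);cv2.imwrite(f"pics/{n}6.png",a[:,:,::-1])
A=cv2.imread("pics/scene6.png")[:,:,::-1].copy();B=cv2.imread("pics/side6.png")[:,:,::-1].copy()
for nm,b1,b2,k in(("knob",(218,124,246,152),(332,156,364,187),"black"),("lid",(250,160,295,192),(230,148,275,178),"brass"),("cw",(112,150,145,182),(325,118,352,142),"brass")):
    a,r,_=blob(A,b1,k);b,q,_=blob(B,b2,k);print(nm,a,b,tri(a,b))
print(robot.read_t(),robot.read_force())
a=A[60:280,80:340];b=B[60:280,180:440]
cv2.imwrite("pics/m6.png",cv2.resize(np.hstack([a,b]),(800,338))[:,:,::-1])
```

```text
1.2 Fl 0.8 Fz 1.0 t 10.40
1.0 Fl 0.8 Fz 0.8 t 10.95
0.8 Fl 0.7 Fz 1.1 t 11.50
0.6 Fl 1.0 Fz -0.2 t 12.05
0.4 Fl 1.0 Fz 0.4 t 12.60
0.25 Fl 1.0 Fz 0.2 t 13.05
0.12 Fl 1.0 Fz 0.3 t 13.46
0.05 Fl 0.8 Fz 0.4 t 13.75
0 Fl 0.0 Fz 0.4 t 14.00
-0.04 Fl 9.5 Fz 3.0 t 14.25
knob [230.30769253 138.        ] [348.5 171. ] (array([0.53264224, 0.05600255, 0.14197742]), np.float64(0.0006449586026653246))
lid [272.875 174.5  ] [252. 164.] (array([0.67888491, 0.16423317, 0.18498204]), np.float64(0.0026415055555927287))
cw [127.87931061 166.70689583] [337.5 131.5] (array([ 0.61328655, -0.14334762,  0.10307735]), np.float64(0.0034740928070737124))
17.1583 [-0.1058405   0.36876483 -0.33475851]
```

View pics/m6.png

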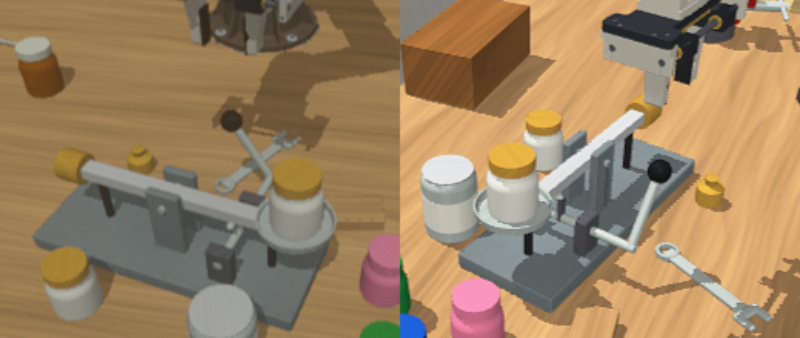

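The knob is back at its right end, the lid is back at the same pixels (272.9, 174.5), and the gripper is clear above.

```bash
python3 -c "
from rig import robot
robot.job_done();print(robot.read_t())"
```

```text
the job is handed in; nothing more can be done
the job is handed in; nothing more can be done
```

I released the scale, let the pan rest on its stop for over a second, then arrested the beam level again and handed the job in. The last clock reading before that was 17.2 s of the 35 s allowed.

- **Release:** I caged the knob between half-open fingers and swung the lever left until it met its hard stop, where the force rose to about 12 N. The lid sank about 24 mm by a one-camera estimate, against roughly 20 mm expected, so the pan was on its stop.
- **Return:** I swung the lever back slowly to the right-hand stop, reaching about 9.5 N there, then raised the gripper clear.
- **Last checks:** The knob was about 1.8 mm from its starting position, on the arrested side. The jar lid was within 0.1 mm of where it began, so the beam is level and the jar is still standing in the pan. The force reading was near zero, so the robot touched nothing.
- **Disagreement:** The counterweight read 1.5 mm lower, with a 3.5 mm mismatch between the two cameras. Its image patch in the side view was partly covered by the gripper finger, so I discounted it; the scene view alone showed it unchanged.

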